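# Trip-test the bottling bench's wide safety switch and close its splash guard

## Robot

A 6-joint arm with a two-finger parallel gripper is mounted at the origin on the work surface. World frame = base frame: x ahead of the robot, y to its left, z up, the work surface at z = 0. Lengths are in m, angles in degrees, forces in N, time in s.
With the tool pointing down it reaches from about 0.375 to 0.9 m from the base axis. Payload 3.1 kg.
Tool frame: the origin (TCP) lies at the very end of the fingers, on their centre line; the grasp point (between the pads) lies 19 mm behind it; z points along the fingers, y is the direction in which the jaws open and shut (so a half turn about z gives the same grasp; the last joint's range is limited). The gripper opens to 87 mm and grips with 3 to 60 N. Pads are 19 mm wide; open, the fingers measure 117 mm over their backs; the gripper's body (75 mm by 190 mm) begins 51 mm behind the grasp point.
Start: joints at [55.835, 30.224, 82.088, -0, 67.689, -10.227], TCP at [0.254, 0.571, 0.184] pointing down, gripper open.
Joint ranges: [-176.69, 176.69], [-43.24, 126.21], [12.49, 139.97], [-82, 262], [0, 151.66], [-163.58, 163.58]. Speed limits (degrees/s): [159.86, 159.86, 180, 180, 180, 180].

## Interface

Orientations are given as a 3x3 rotation matrix whose columns are the frame's x, y, z axes.
In Python, from rig import bot gives the robot as it stands. The module is installed in compiled form; this text tells all that it offers.
- The arm moves only by the tool play_rows, never from a script. Its argument "targets" is a list of rows, each a list of 7 numbers: the closure, from 0 (fully open) to 1 (shut), then the shift along the world's x, y, z in m, then the turn, a rotation vector about the world's x, y, z in rad. A call has 1 to 12 rows; each row shifts and turns the commanded pose from where the row before left it; what a row does not reach is not made up. A row lasts 1/8 s, in which the tool goes at most 62.5 mm and 10.7 degrees, less where a joint would pass 70% of its speed; a pose out of reach is approached as far as the arm can. A call with a gripper value outside its range is refused whole. The fingers move at their own pace and stop on an object; the grip force is fixed at half the most. Time passes only in rows, so rows that do not move let the fingers close. It gives the time, the measured TCP pose, the force and the opening at its end, in the units of the state.
- bot.read_state(): the state, without advancing time (a new reading comes with each control period).
- bot.capture(name): name is "scene" or "side" or "wrist"; returns the picture (420x560x3 uint8, blue, green, red); there is no depth.
- bot.get_calibration(name): a dict with "fx", "fy", "cx", "cy" (pixels), "R" (3x3) and "t" (3): a world point X has camera coordinates R X + t. Camera axes: x right, y down, z forward; pixel columns grow to the right and rows downward; lengths in m; the calibration is good to about 2 mm. A picture is of the moment at which its call begins: read the wrist's pose just before it. get_calibration takes no time and is no camera call; for the wrist camera it gives the pose at the moment of the call.
- bot.hand_in(): hands the job in, once; it reports no verdict.
The state is a dict: "time_s": time; "joint_positions": joint angles; "qvel": joint speeds; "tau": joint torques, N m; "position": TCP position; "tcp_rot": TCP orientation; "force": force on the tool from outside, world axes, zero at the start; "moment": the same for the moment, N m; "opening": opening from 0.0 (shut) to 1.0 (fully open).
Only numpy, scipy, OpenCV 4.12 (cv2) and the standard library are available. Lean on these libraries where they do the work, as an engineer would, in place of code of your own. Each camera call takes 0.05 s, during which the arm holds its last target. There are 200 camera calls.

## Task

Test the wide safety switch of the two on the steel switch station: press its test button so that its lever drops, then lift that lever back up until it latches and stays up by itself. After that, slide the clear splash guard in front of the switches all the way up to its stop by its grip and let go. Leave the narrow switch's lever up and do not knock over the bottles and the jar.

Things in the scene. Friction and masses are not known exactly. Their poses are not given: they have to be found in the camera images.
- station: Low stainless plinth, 160 deep (x) by 340 wide (y) by 100 mm high, that carries the two switches; a guide rail stands 165 mm in front (-x) of its centre at y = +-176 mm, 225 mm high. Origin: centre of its underside on the table; its own -x is its front (towards the robot), z up. Does not move.
- wide: The switch to be tested: white block 90 deep (x) by 72 wide (y) by 100 mm high standing on the plinth, with a large 28 mm test button on top and a wide long lever in front. Origin: centre of its underside (100 mm above the table), axes as the station's. Fixed; it stands at the left or right place on the plinth. Its lever hinges about a line along its y at (-45, 0, 60) mm from the origin.
- wide_button_top (a point): Centre of the top face of the wide switch's round black test button (28 mm across), which stands 11 mm proud of the block's top, 10 mm in front (-x) of the block's centre. Press straight down.
- wide_button (a joint): Travel of that button, m: 0 released, 0.0075 fully pressed; about 5 N. The lever lets go at about 0.004.
- wide_lever_tip (a point): Middle of the end edge of the wide switch's black lever: a flat paddle pointing forward (-x), 95 mm long from hinge to tip; its last 30 mm are 30 mm wide (y) and 13 mm thick. Latched up, the paddle slopes 25 degrees up and the tip is 86 mm in front of and 40 mm above the hinge; dropped, it slopes 35 degrees down. Site axes turn with the lever; it moves in an arc about the hinge.
- wide_lever (a joint): Angle of that lever, rad: 0 latched up, 1.05 fully dropped. To latch, it must be lifted a little past 0 (its stop is at -0.12), where it clicks and then rests at about 0.04; short of that it drops again. A spring pulls it down: lifting takes about 3 to 6 N at the tip.
- narrow: The other switch, to be left as it is: white block 90 deep by 40 wide by 100 mm high on the plinth's other place, with a small 18 mm button and a narrow lever 12 mm wide and 45 mm long. Origin: centre of its underside, axes as the station's.
- narrow_lever (a joint): Angle of the narrow switch's lever, rad: 0 latched up (as at the start), 1.05 dropped.
- guard_grip (a point): Middle of the splash guard's grip: an upright black block 16 (x) by 24 (y) by 45 mm high, standing on the guard's top edge 40 mm in front (-x) of the clear pane; the point lies 15 mm below the block's top. With the guard fully down the point is 110 mm above the table. The pane is 336 wide by 80 high, 165 mm in front of the station's centre, 5 mm thick.
- guard (a joint): Height of the splash guard, m: 0 fully down, 0.12 fully up at its stop. It slides straight up and stays where it is left; raising takes about 10 N.
- bottle_a: Empty clear bottle, 66 mm across and 168 mm high, standing left (+y) of the station. Origin: centre of its underside, z along its axis.
- bottle_b: The like, standing right (-y) of the station.
- jar: Closed amber jar, 60 mm across and 85 mm high, in front of the station on the left. Origin: centre of its underside, z along its axis.
Not all that is in view belongs to the job. Leave any green look-alike of the jar alone. What is shaped like the bottle_b but black is not meant.

How it is judged:
By the outcome, as a careful person would: the job done as asked, in the order asked, and still so for the second after the job is handed in, with the robot touching nothing.
It also fails if it takes over 58 s, if anything falls off the work surface, if the arm or the gripper's body presses on something with over 40 N, if the wrist force passes 120 N, or if a joint passes its speed limit or range.

## Working session

There is one attempt and no reset: what is moved stays moved. The work goes in short steps, Python scripts to look and compute and a tool call to move; the robot and the scene stay as the last step left them, time stands still between calls to the robot, and variables do not carry over. Pictures are saved under pics/ and viewed, about 8 in all and at most 12, crops included, and the job is handed in when it is done.

Besides the shell and the picture viewer there is one more tool, called as a command line: name --pt "numbers of a row" for each row, then --argument value for the rest. play_rows: Moves the arm, as the interface text tells. Its arguments: {"type":"object","properties":{"targets":{"type":"array","items":{"type":"array","items":{"type":"number"}}}},"required":["targets"]}

```bash
mkdir -p pics; python3 - <<'E'
from rig import bot
import cv2
for n in("scene","side"):
    im=bot.capture(n); cv2.imwrite(f"pics/{n}0.png",im)
    c=bot.get_calibration(n); print(n,c)
print(bot.read_state())
E
```

```text
scene {'fx': 403.31661699408653, 'fy': 403.31661699408653, 'cx': 276.18854151968026, 'cy': 202.70571869962436, 'R': array([[-0.08942832,  0.99590774,  0.01305195],
       [ 0.85640923,  0.08357907, -0.50948776],
       [-0.50849367, -0.03438482, -0.86037891]]), 't': array([ 0.04063504, -0.3962142 ,  1.41352604])}
side {'fx': 486.8188164438734, 'fy': 486.8188164438734, 'cx': 278.4695899712015, 'cy': 207.0346870234771, 'R': array([[ 0.96445155, -0.2636793 , -0.01750506],
       [-0.21596488, -0.74828727, -0.62723626],
       [ 0.15229041,  0.60871947, -0.77863229]]), 't': array([-0.55440939,  0.18548284,  1.37657325])}
{'time_s': 0.1, 'joint_positions': array([ 5.58356846e+01,  3.02737982e+01,  8.21505757e+01, -1.98535086e-03,
        6.76896611e+01, -1.02264114e+01]), 'qvel': array([-0.06148171, -0.13576806, -0.16425812,  0.00382412, -0.14010559,
        0.02603215]), 'tau': array([ 9.34069112e-05, -4.40982842e+01, -1.77150321e+01,  6.35104277e-02,
        5.33451838e-02, -3.18993114e-05]), 'position': array([0.25313602, 0.57061892, 0.18265937]), 'tcp_rot': array([[-9.13990908e-01,  4.05733199e-01, -1.09115572e-03],
       [ 4.05734539e-01,  9.13989449e-01, -1.66482463e-03],
       [ 3.21830191e-04, -1.96435414e-03, -9.99998019e-01]]), 'force': array([ 0.22968804, -0.42040169, -0.10536861]), 'moment': array([ 0.00063723, -0.04997637,  0.00830054]), 'opening': 1.001129043476864}
```

View pics/scene0.png

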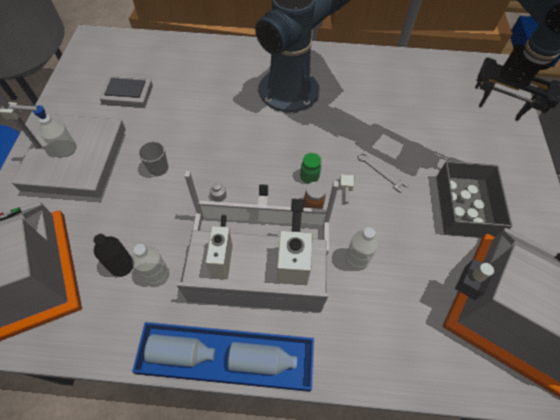

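View pics/side0.png

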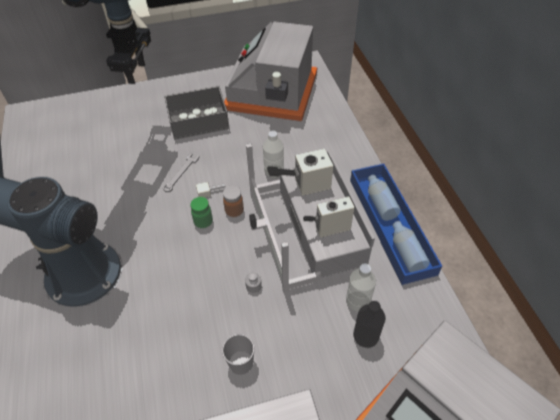

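The scene view is mirrored relative to the robot: +y is to the right.

| Item | Scene pixel | Side pixel |
|---|---|---|
| Wide block button | (296,243) | (311,159) |
| Wide lever tip | (297,203) | (272,171) |
| Narrow switch button | (218,240) | (332,206) |
| Grip | (263,190) | (253,221) |
| Amber jar | (314,198) | (233,202) |
| Green jar (decoy) | (312,167) | |
| Clear bottles | (363,248), (148,263) | |
| Black bottle (decoy) | (112,255) | |

I'll measure these and check them in one close crop.

```bash
cat > h.py <<'E'
import numpy as np,cv2
from rig import bot
def ray(c,p):
    d=c["R"].T@np.array([(p[0]-c["cx"])/c["fx"],(p[1]-c["cy"])/c["fy"],1]); o=-c["R"].T@c["t"]; return o,d
def plane(c,p,z):
    o,d=ray(c,p); return o+d*(z-o[2])/d[2]
def tri(c1,p1,c2,p2):
    o1,d1=ray(c1,p1);o2,d2=ray(c2,p2)
    s=np.linalg.lstsq(np.c_[d1,-d2],o2-o1,rcond=None)[0]
    a=o1+d1*s[0];b=o2+d2*s[1];return (a+b)/2,np.linalg.norm(a-b)
def proj(c,X):
    q=c["R"]@np.array(X)+c["t"];return np.array([c["fx"]*q[0]/q[2]+c["cx"],c["fy"]*q[1]/q[2]+c["cy"]])
def blobs(im,box,thr=70,amin=12):
    x0,y0,x1,y1=box;g=im[y0:y1,x0:x1].max(2)
    n,l,s,ce=cv2.connectedComponentsWithStats((g<thr).astype(np.uint8))
    return [(s[i,:4]+[x0,y0,0,0],s[i,4],np.round(ce[i]+[x0,y0],1)) for i in range(1,n) if s[i,4]>=amin]
E
python3 - <<'E'
from h import *
S=cv2.imread("pics/scene0.png");D=cv2.imread("pics/side0.png")
for b in blobs(S,(200,175,335,280)):print("S",*b)
for b in blobs(D,(240,140,350,235)):print("D",*b)
a=cv2.resize(S[170:310,170:340],None,fx=3.5,fy=3.5,interpolation=cv2.INTER_CUBIC)[:490]
b=cv2.resize(D[135:300,215:345],None,fx=3,fy=3,interpolation=cv2.INTER_CUBIC)[:490]
a=a[:,:400+195];b=cv2.resize(D[140:240,235:355],None,fx=4,fy=4,interpolation=cv2.INTER_CUBIC)
cv2.imwrite("pics/c0.png",a);cv2.imwrite("pics/c1.png",b)
h=np.zeros((600,760,3),np.uint8)
a=cv2.resize(S[175:275,200:340],None,fx=2.7*2,fy=2.7*2)[:540]
h[:300,:420]=cv2.resize(S[175:275,200:340],(420,300));h[:400,420:760]=cv2.resize(D[140:260,245:347],(340,400))
cv2.imwrite("pics/c.png",h)
E
```

```text
S [300 175  18   8] 102 [308.4 177.7]
S [259 185   9  11] 80 [263.2 189.7]
S [291 199  27  32] 357 [298.1 212.1]
S [221 215   5  11] 49 [222.9 220. ]
S [214 235   8   8] 50 [217.4 238.7]
S [289 239  13  12] 120 [295.  244.2]
D [307 157   8   6] 44 [310.4 159.4]
D [268 167  28   9] 162 [278.9 171.4]
D [330 203   5   5] 23 [332. 205.]
D [291 211  10  24] 58 [295.3 223.3]
D [250 215   6  13] 57 [252.5 221. ]
D [304 217  11   4] 33 [309.  218.3]
D [317 221   2   7] 13 [317.5 223.8]
```

View pics/c.png

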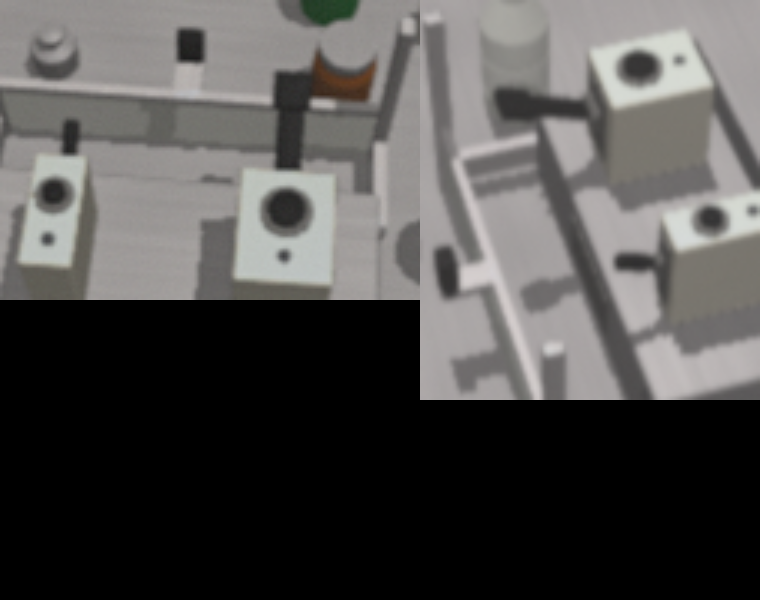

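The crop confirms that the wide block, with its large button and wide lever, is on the right in the scene view (+y). The grip is at about (263,190), the amber jar stands just left (+y) of the lever tip in front of the guard, and the narrow switch is on the -y side.

```bash
python3 - <<'E'
from h import *
s=bot.get_calibration("scene");d=bot.get_calibration("side")
np.set_printoptions(precision=4,suppress=True)
for n,p,q in [("wb",(295.3,244.4),(310.4,159.6)),("nb",(217.6,238.9),(332,205)),("grip",(263.2,189.7),(252.5,221)),("tip",(297,201),(270,171.5))]:
    print(n,*tri(s,p,d,q))
wb=plane(s,(295.3,244.4),.211);wb2=plane(d,(310.4,159.6),.211);nb=plane(s,(217.6,238.9),.211)
print(wb,wb2,nb, plane(d,(332,205),.211))
print("grip@.1025 s",plane(s,(263.2,189.7),.1025),plane(d,(252.5,221),.1025))
S=cv2.imread("pics/scene0.png");h=cv2.cvtColor(S,cv2.COLOR_BGR2HSV)
m=cv2.inRange(h,(3,90,50),(20,255,255))[150:260,280:345]
ys,xs=np.nonzero(m);print("jar",xs.min()+280,xs.max()+280,ys.min()+150,ys.max()+150, plane(s,(xs.mean()+280,ys.mean()+150),.06))
D=cv2.imread("pics/side0.png");m=cv2.inRange(cv2.cvtColor(D,cv2.COLOR_BGR2HSV),(3,90,50),(20,255,255))[170:230,215:250]
ys,xs=np.nonzero(m);print("jar",xs.min()+215,xs.max()+215,ys.min()+170,ys.max()+170,plane(d,(xs.mean()+215,ys.mean()+170),.05))
w=bot.get_calibration("wrist");print(w)
E
```

```text
wb [0.6857 0.0592 0.2017] 0.003463048430705115
nb [ 0.6892 -0.113   0.2027] 0.003304288063103346
grip [ 0.4912 -0.0341  0.1075] 0.003989985985176226
tip [0.5679 0.0562 0.1916] 0.0034157249444060254
[0.6885 0.0601 0.211 ] [0.6836 0.049  0.211 ] [ 0.6916 -0.1104  0.211 ] [ 0.6875 -0.1205  0.211 ]
grip@.1025 s [ 0.4862 -0.0334  0.1025] [ 0.4931 -0.0322  0.1025]
jar 304 324 194 207 [0.4867 0.1048 0.06  ]
jar 224 241 198 215 [0.4553 0.0736 0.05  ]
{'fx': 291.83106442769315, 'fy': 291.83106442769315, 'cx': 282.5971417543577, 'cy': 206.58199365660755, 'R': array([[ 0.4053,  0.9142, -0.0008],
       [ 0.8848, -0.3921,  0.2516],
       [ 0.2297, -0.1027, -0.9678]]), 't': array([-0.6249, -0.0304,  0.3889])}
```

play_rows --pt "0 0 0 0.06 0 0 0" --pt "1 0.03 -0.05 0.01 0 0 0.044" --pt "1 0.033 -0.052 0.009 0 0 0.044" --pt "1 0.033 -0.052 0.009 0 0 0.044" --pt "1 0.033 -0.052 0.009 0 0 0.044" --pt "1 0.033 -0.052 0.009 0 0 0.044" --pt "1 0.033 -0.052 0.009 0 0 0.044" --pt "1 0.033 -0.052 0.009 0 0 0.044" --pt "1 0.033 -0.052 0.009 0 0 0.044" --pt "1 0.033 -0.052 0.009 0 0 0.044" --pt "1 0.033 -0.052 0.009 0 0 0.044" --pt "1 0 0 0 0 0 0"

```text
time_s: 1.6
position: [0.583, 0.049, 0.3342]
tcp_rot: [[-1.0, -0.016, 0.001], [-0.016, 1.0, -0.001], [-0.001, -0.001, -1.0]]
force: [-0.5, 0.1, -0.3]
opening: 0.007
```

```bash
python3 - <<'E'
from h import *
np.set_printoptions(precision=4,suppress=True)
st=bot.read_state();w=bot.get_calibration("wrist");im=bot.capture("wrist");cv2.imwrite("pics/w1.png",im)
np.savez("w1.npz",**w)
print(st["position"],st["tcp_rot"],-w["R"].T@w["t"])
for n,X in dict(wb=(.687,.057,.211),nb=(.69,-.113,.211),grip=(.489,-.033,.125),tip=(.564,.057,.2)).items():print(n,proj(w,X))
E
```

```text
[0.583  0.049  0.3342] [[-0.9999 -0.0163  0.0013]
 [-0.0163  0.9999 -0.0012]
 [-0.0013 -0.0013 -1.    ]] [0.5143 0.0488 0.535 ]
wb [287.1285 276.0573]
nb [148.2699 276.1243]
grip [221.9171 109.4679]
tip [289.194  174.7475]
```

View pics/w1.png

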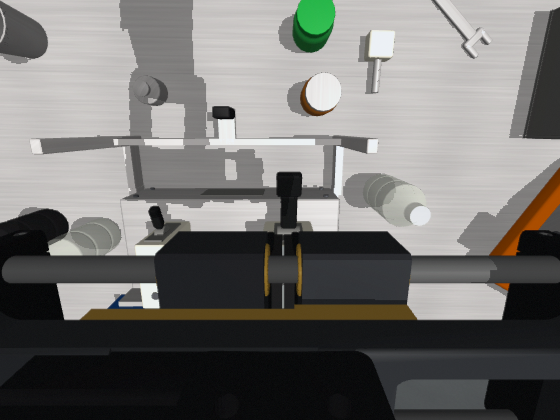

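The wrist view shows the lever tip at (289,175) and the grip top at (222,112), both within a few pixels of my prediction. The rail tops are at (38,146) and (374,145), and the jar lid is at (324,92). The button is hidden behind the gripper. The rail tops will give the station's yaw and centre.

```bash
python3 - <<'E'
from h import *
np.set_printoptions(precision=4,suppress=True)
w=dict(np.load("w1.npz"))
a=plane(w,(38,146),.225);b=plane(w,(374,145),.225);print("rails",a,b,np.linalg.norm(a-b),"yaw deg",np.degrees(np.arctan2(-(b-a)[0],(b-a)[1])),(a+b)/2)
im=cv2.imread("pics/w1.png")
for bb in blobs(im,(130,95,310,222)):print(*bb)
print("tip",plane(w,(289,174),.2065),"griptop",plane(w,(224,112),.125),"jar",plane(w,(324,91),.085),"bott",plane(w,(421,215),.168))
print("plinth front edge",plane(w,(125,196),.1),plane(w,(338,196),.1))
E
```

```text
rails [ 0.5346 -0.206   0.225 ] [0.5277 0.1439 0.225 ] 0.34995878713343015 yaw deg 1.1268576502870171 [ 0.5312 -0.031   0.225 ]
[158  95   9   6] 43 [162.5  97.4]
[302 101   8  13] 33 [305.1 107.8]
[213 106  22  13] 264 [223.1 112.2]
[276 172  26  50] 1030 [288.7 193.8]
[201 189  64   6] 360 [233.8 191.5]
[133 194   6   3] 15 [135.6 195.2]
[149 206  15  16] 178 [155.6 214. ]
tip [0.5622 0.0566 0.2065] griptop [ 0.4922 -0.0303  0.125 ] jar [0.4587 0.1073 0.085 ] bott [0.6188 0.2315 0.168 ]
plinth front edge [ 0.6156 -0.1905  0.1   ] [0.6102 0.1346 0.1   ]
```

play_rows --pt "1 0.051 0.004 -0.03 0 0 0" --pt "1 0.051 0.004 -0.03 0 0 0" --pt "1 0 0 -0.045 0 0 0" --pt "1 0 0 0 0 0 0" --pt "1 0 0 -0.012 0 0 0" --pt "1 0 0 0 0 0 0"

```text
time_s: 2.4
position: [0.6824, 0.0617, 0.2188]
tcp_rot: [[-1.0, -0.023, 0.001], [-0.023, 1.0, -0.0], [-0.001, -0.0, -1.0]]
force: [0.1, 0.9, -0.6]
opening: 0.008
```

play_rows --pt "1 0.002 -0.004 -0.006 0 0 0" --pt "1 0 0 -0.004 0 0 0" --pt "1 0 0 -0.004 0 0 0" --pt "1 0 0 0 0 0 0"

```text
time_s: 2.9
position: [0.6842, 0.0572, 0.203]
tcp_rot: [[-1.0, -0.022, -0.001], [-0.022, 1.0, 0.0], [0.001, 0.0, -1.0]]
force: [0.1, -0.2, 0.3]
opening: 0.004
```

play_rows --pt "1 0 0 -0.003 0 0 0" --pt "1 0 0 0 0 0 0"

```text
time_s: 3.15
position: [0.6844, 0.0573, 0.2002]
tcp_rot: [[-1.0, -0.022, -0.001], [-0.022, 1.0, 0.0], [0.001, 0.0, -1.0]]
force: [-0.2, -0.6, -0.1]
opening: 0.005
```

```bash
python3 - <<'E'
from h import *
im=bot.capture("side");cv2.imwrite("pics/s2.png",cv2.resize(im[110:260,220:370],None,fx=4,fy=4,interpolation=cv2.INTER_CUBIC))
print(bot.read_state()["force"])
E
```

```text
[ 0.68977454 -0.3133851  -0.52867711]
```

View pics/s2.png

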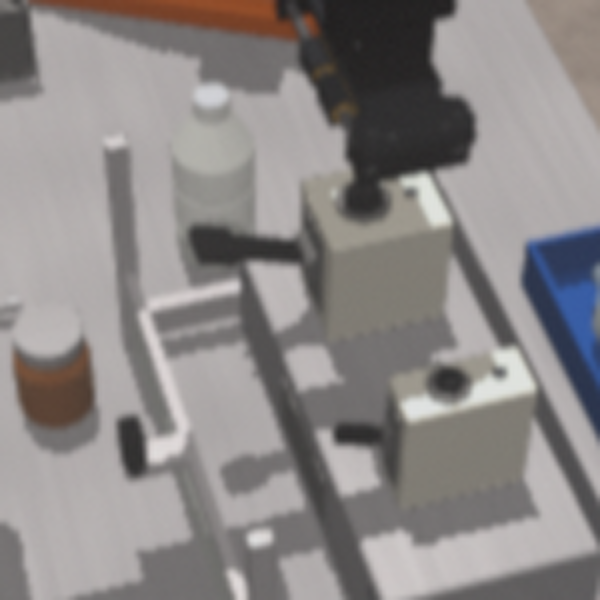

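The side crop shows the lever still up and the fingertips over the button at crop (362,200), not yet pressing. The triangulated top (about 0.202) was nearer than the nominal 0.211, so I'll keep going down in small steps.

play_rows --pt "1 0 0 -0.003 0 0 0" --pt "1 0 0 0 0 0 0"

```text
time_s: 3.45
position: [0.6843, 0.0573, 0.1972]
tcp_rot: [[-1.0, -0.022, -0.001], [-0.022, 1.0, 0.0], [0.001, 0.0, -1.0]]
force: [-0.3, -0.5, 0.3]
opening: 0.004
```

play_rows --pt "1 0 0 -0.002 0 0 0" --pt "1 0 0 0 0 0 0"

```text
time_s: 3.7
position: [0.6844, 0.0573, 0.1953]
tcp_rot: [[-1.0, -0.022, -0.0], [-0.022, 1.0, 0.0], [0.0, 0.0, -1.0]]
force: [1.3, 0.5, -0.2]
opening: 0.002
```

```bash
python3 - <<'E'
from h import *
st=bot.read_state();print(st["position"])
o=[]
for n,(x,y) in dict(side=(260,110),scene=(245,170)).items():
    im=bot.capture(n);c=bot.get_calibration(n)
    v=cv2.resize(im[y:y+100,x:x+100],(390,390),interpolation=cv2.INTER_CUBIC)
    p=(proj(c,st["position"])-[x,y]+.5)*3.9;print(n,proj(c,st["position"]),p)
    cv2.drawMarker(v,tuple(int(i) for i in p),(0,0,255),cv2.MARKER_CROSS,14,1);o.append(v)
cv2.imwrite("pics/s3.png",np.hstack(o))
E
```

```text
[0.68442696 0.05726603 0.19534504]
side [309.59025584 161.44028018] [195.35199779 202.5670927 ]
scene [293.75836378 245.58204214] [192.10761876 296.71996433]
```

View pics/s3.png

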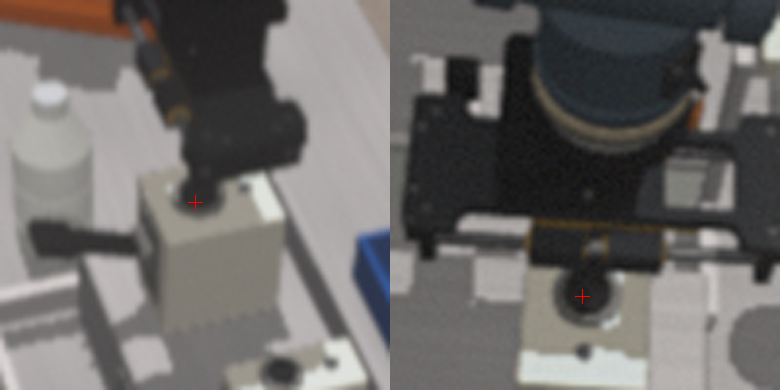

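Left panel (side): the lever is still up and the TCP cross sits on the button. Right panel (scene): the cross is also on the button. The alignment is good, so I'll continue down and watch the force.

play_rows --pt "1 0.001 0.001 -0.003 0 0 0" --pt "1 0 0 0 0 0 0"

```text
time_s: 4.05
position: [0.6854, 0.0583, 0.1922]
tcp_rot: [[-1.0, -0.022, -0.001], [-0.022, 1.0, 0.0], [0.001, 0.0, -1.0]]
force: [0.2, -0.8, 0.0]
opening: 0.008
```

play_rows --pt "1 0 0 -0.002 0 0 0" --pt "1 0 0 0 0 0 0"

```text
time_s: 4.3
position: [0.6854, 0.0582, 0.1903]
tcp_rot: [[-1.0, -0.022, -0.001], [-0.022, 1.0, 0.0], [0.001, 0.0, -1.0]]
force: [-0.3, -0.5, 0.5]
opening: 0.009
```

play_rows --pt "1 0 0 -0.003 0 0 0" --pt "1 0 0 0 0 0 0"

```text
time_s: 4.55
position: [0.6853, 0.0582, 0.1872]
tcp_rot: [[-1.0, -0.022, -0.001], [-0.022, 1.0, 0.0], [0.001, 0.0, -1.0]]
force: [0.6, 0.8, -0.1]
opening: 0.005
```

```bash
python3 - <<'E'
from h import *
st=bot.read_state();print(st["position"],st["force"],st["tau"])
im=bot.capture("wrist");c=bot.get_calibration("wrist");cv2.imwrite("pics/w4.png",im)
print(proj(c,st["position"]),proj(c,(.685,.058,.211)))
E
```

```text
[0.68530538 0.05823832 0.18719608] [ 0.63517583  0.75155276 -0.08087969] [-4.77407841e-03 -4.89767468e+01 -1.89420229e+01 -4.25388676e-02
  5.78651496e-02 -9.66730704e-05]
[281.50465548 227.73783385] [281.03185406 239.14384396]
```

View pics/w4.png

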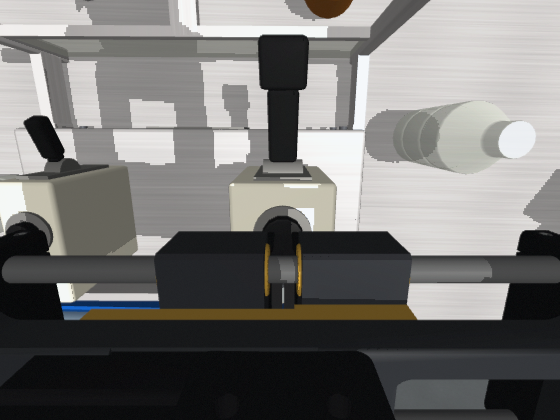

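```bash
python3 - <<'E'
from h import *
np.set_printoptions(precision=4,suppress=True)
c=bot.get_calibration("wrist");print("cam",-c["R"].T@c["t"],c["R"])
for z in(.17,.18,.19,.2):
    a=plane(c,(232,184),z);b=plane(c,(334,184),z);print(z,a,b,np.linalg.norm(a-b))
    print("   tip edge",[plane(c,(x,38),z+.006) for x in(261,308)], "btn ring",[plane(c,(x,225),z) for x in(255,311)])
E
```

```text
cam [0.6171 0.0574 0.3882] [[-0.0226  0.9997  0.0005]
 [ 0.9675  0.0218  0.2519]
 [ 0.2518  0.0062 -0.9678]]
0.17 [0.6571 0.0201 0.17  ] [0.6554 0.0973 0.17  ] 0.07724869119724614
   tip edge [array([0.5589, 0.0421, 0.176 ]), array([0.5582, 0.0728, 0.176 ])] btn ring [array([0.6893, 0.0374, 0.17  ]), array([0.6884, 0.0814, 0.17  ])]
0.18 [0.6553 0.0218 0.18  ] [0.6536 0.0955 0.18  ] 0.073708381460093
   tip edge [array([0.5617, 0.0428, 0.186 ]), array([0.561, 0.072, 0.186])] btn ring [array([0.686 , 0.0384, 0.18  ]), array([0.6851, 0.0803, 0.18  ])]
0.19 [0.6534 0.0235 0.19  ] [0.6519 0.0936 0.19  ] 0.07016807172293982
   tip edge [array([0.5644, 0.0435, 0.196 ]), array([0.5638, 0.0713, 0.196 ])] btn ring [array([0.6827, 0.0393, 0.19  ]), array([0.6818, 0.0792, 0.19  ])]
0.2 [0.6516 0.0252 0.2   ] [0.6501 0.0918 0.2   ] 0.06662776198578668
   tip edge [array([0.5672, 0.0442, 0.206 ]), array([0.5666, 0.0706, 0.206 ])] btn ring [array([0.6794, 0.0402, 0.2   ]), array([0.6786, 0.0781, 0.2   ])]
```

play_rows --pt "1 0 0 -0.003 0 0 0" --pt "1 0 0 0 0 0 0"

```text
time_s: 4.85
position: [0.6853, 0.0582, 0.1842]
tcp_rot: [[-1.0, -0.022, -0.001], [-0.022, 1.0, 0.0], [0.001, 0.0, -1.0]]
force: [-0.1, -0.8, 0.3]
opening: 0.001
```

play_rows --pt "1 0 0 -0.003 0 0 0" --pt "1 0 0 0 0 0 0"

```text
time_s: 5.1
position: [0.6853, 0.0583, 0.1812]
tcp_rot: [[-1.0, -0.022, -0.001], [-0.022, 1.0, 0.0], [0.001, 0.0, -1.0]]
force: [0.0, -0.4, -0.3]
opening: 0.003
```

play_rows --pt "1 0 0 -0.003 0 0 0" --pt "1 0 0 0 0 0 0"

```text
time_s: 5.35
position: [0.6853, 0.0582, 0.1782]
tcp_rot: [[-1.0, -0.022, -0.001], [-0.022, 1.0, 0.0], [0.001, 0.0, -1.0]]
force: [0.2, 0.1, 0.3]
opening: 0.005
```

play_rows --pt "1 0 0 -0.002 0 0 0" --pt "1 0 0 0 0 0 0"

```text
time_s: 5.6
position: [0.6854, 0.0583, 0.1763]
tcp_rot: [[-1.0, -0.022, -0.0], [-0.022, 1.0, 0.0], [0.0, 0.0, -1.0]]
force: [0.0, -0.1, -0.4]
opening: 0.004
```

```bash
python3 - <<'E'
from h import *
st=bot.read_state()
o=[]
for n,(x,y) in dict(side=(260,110),scene=(245,190)).items():
    im=bot.capture(n);c=bot.get_calibration(n)
    v=cv2.resize(im[y:y+80,x:x+80],(400,560),interpolation=cv2.INTER_CUBIC) if 0 else cv2.resize(im[y:y+80,x:x+80],(400,400),interpolation=cv2.INTER_CUBIC)
    v=cv2.convertScaleAbs(v,alpha=1.8,beta=10)
    p=(proj(c,st["position"])-[x,y]+.5)*5
    cv2.circle(v,tuple(int(i) for i in p),3,(0,0,255),1);print(p);o.append(v)
    print(blobs(im,dict(side=(240,140,350,235),scene=(280,185,320,240))[n]))
cv2.imwrite("pics/s5.png",np.hstack(o))
E
```

```text
[250.46634988 281.64839485]
[(array([300, 140,  38,  24]), np.int32(603), array([319.6, 149.7])), (array([268, 167,  27,   9]), np.int32(153), array([278.9, 171.4])), (array([329, 202,   6,   6]), np.int32(26), array([331.7, 204.7])), (array([291, 211,  10,  24]), np.int32(54), array([295.1, 222.5])), (array([250, 215,   6,  13]), np.int32(56), array([252.7, 221.1])), (array([304, 216,  12,   5]), np.int32(41), array([310. , 218.3]))]
[246.20717239 300.13673578]
[(array([280, 185,  40,  55]), np.int32(1939), array([298.6, 211. ]))]
```

View pics/s5.png

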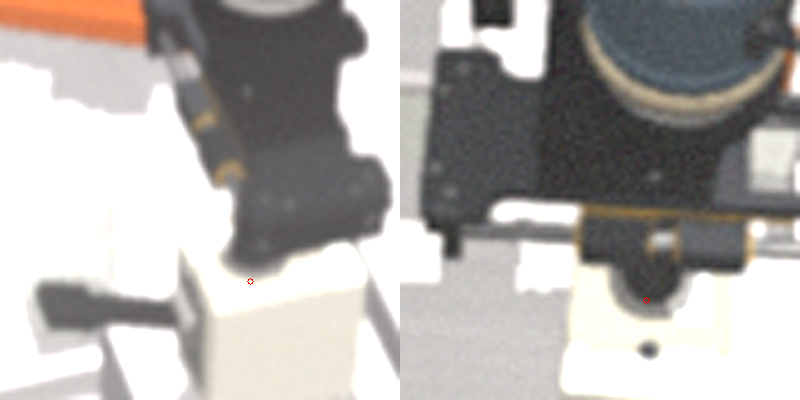

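play_rows --pt "1 0 0 -0.003 0 0 0" --pt "1 0 0 0 0 0 0"

```text
time_s: 5.95
position: [0.6853, 0.0583, 0.1731]
tcp_rot: [[-1.0, -0.022, -0.001], [-0.022, 1.0, 0.0], [0.001, 0.0, -1.0]]
force: [0.1, 0.3, -0.8]
opening: 0.0
```

play_rows --pt "1 0 0 -0.002 0 0 0" --pt "1 0 0 0 0 0 0"

```text
time_s: 6.2
position: [0.6857, 0.0582, 0.1716]
tcp_rot: [[-1.0, -0.022, 0.0], [-0.022, 1.0, -0.0], [-0.0, -0.0, -1.0]]
force: [1.1, -0.6, 0.4]
opening: 0.004
```

play_rows --pt "1 0 0 -0.002 0 0 0" --pt "1 0 0 0 0 0 0"

```text
time_s: 6.45
position: [0.6856, 0.0582, 0.1697]
tcp_rot: [[-1.0, -0.022, 0.0], [-0.022, 1.0, -0.0], [-0.0, -0.0, -1.0]]
force: [0.4, 0.0, 3.0]
opening: 0.004
```

Contact: Fz is 3 N at a reading of about 0.170. That is roughly 40 mm below the nominal button top, so I can't trust the absolute height and will go by contact and images. Continuing the press.

play_rows --pt "1 0 0 -0.002 0 0 0" --pt "1 0 0 0 0 0 0"

```text
time_s: 6.7
position: [0.6856, 0.0582, 0.1677]
tcp_rot: [[-1.0, -0.022, 0.0], [-0.022, 1.0, -0.0], [-0.0, -0.0, -1.0]]
force: [-1.0, -0.5, 4.6]
opening: 0.006
```

play_rows --pt "1 0 0 -0.002 0 0 0" --pt "1 0 0 0 0 0 0"

```text
time_s: 6.95
position: [0.6856, 0.0582, 0.1657]
tcp_rot: [[-1.0, -0.022, 0.0], [-0.022, 1.0, -0.0], [-0.0, -0.0, -1.0]]
force: [-0.9, 0.1, 5.1]
opening: 0.008
```

```bash
python3 - <<'E'
from h import *
im=bot.capture("side");cv2.imwrite("pics/s6.png",im);print(bot.read_state()["force"])
print(blobs(im,(240,140,350,235)))
E
```

```text
[-1.10165539  0.14583427  5.25757035]
[(array([299, 140,  38,  25]), np.int32(659), array([318.7, 150.7])), (array([272, 174,  25,  21]), np.int32(163), array([282.3, 184.6])), (array([329, 202,   6,   6]), np.int32(25), array([331.8, 204.7])), (array([291, 212,  10,  23]), np.int32(54), array([295.1, 222.7])), (array([250, 215,   6,  13]), np.int32(57), array([252.6, 221.1])), (array([304, 217,  11,   4]), np.int32(37), array([309.5, 218.3]))]
```

The lever blob dropped from row 171 to row 185, and the narrow lever did not change. I'll retract and move over the lever tip. I don't trust the height reading, so I'll touch off on the paddle from above first.

play_rows --pt "1 0 0 0.04 0 0 0" --pt "1 -0.035 -0.001 0 0 0.04 0" --pt "1 -0.035 0 0 0 0.04 0" --pt "1 -0.035 0 0 0 0 0" --pt "1 0 0 -0.04 0 0 0" --pt "1 0 0 -0.03 0 0 0" --pt "1 0 0 0 0 0 0"

```text
time_s: 7.88
position: [0.5781, 0.0574, 0.1328]
tcp_rot: [[-0.996, -0.022, -0.087], [-0.022, 1.0, 0.001], [0.087, 0.003, -0.996]]
force: [1.1, 0.3, 0.0]
opening: 0.004
```

```bash
python3 - <<'E'
from h import *
st=bot.read_state();print(st["position"],st["force"],st["joint_positions"])
o=[]
for n,(x,y) in dict(side=(235,120),scene=(245,150)).items():
    im=bot.capture(n);c=bot.get_calibration(n)
    v=cv2.resize(im[y:y+100,x:x+80],(400,500),interpolation=cv2.INTER_CUBIC)
    v=cv2.convertScaleAbs(v,alpha=1.6,beta=15)
    for dz,col in((0,(0,0,255)),(.04,(0,255,0))):
        p=(proj(c,st["position"]+[0,0,dz])-[x,y]+.5)*5
        cv2.circle(v,tuple(int(i) for i in p),3,col,1)
    o.append(v)
cv2.imwrite("pics/s7.png",np.hstack(o))
E
```

```text
[0.57807798 0.05740056 0.1327886 ] [1.08904512 0.29592329 0.01128271] [ -5.10087177  32.62282368  87.13694355  -0.44532632  65.18970074
 -96.162714  ]
```

View pics/s7.png

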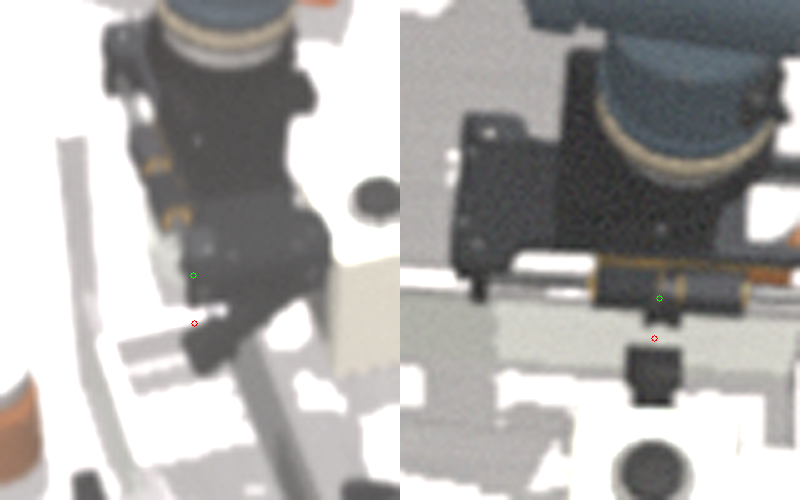

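The side panel shows the dropped lever with its tip at crop (205,350). The visible fingertip ends near (205,303), about 16 mm above where the reading puts it. Now touching off on the paddle.

play_rows --pt "1 0.002 0 -0.012 0 0 0" --pt "1 0 0 -0.006 0 0 0" --pt "1 0 0 0 0 0 0"

```text
time_s: 8.35
position: [0.5822, 0.0573, 0.1171]
tcp_rot: [[-0.996, -0.022, -0.081], [-0.022, 1.0, 0.0], [0.081, 0.002, -0.997]]
force: [-0.8, 0.2, -0.3]
opening: 0.005
```

play_rows --pt "1 0 0 -0.004 0 0 0" --pt "1 0 0 0 0 0 0"

```text
time_s: 8.6
position: [0.5824, 0.0572, 0.1134]
tcp_rot: [[-0.997, -0.022, -0.08], [-0.022, 1.0, 0.0], [0.08, 0.002, -0.997]]
force: [0.0, -0.2, -0.7]
opening: 0.006
```

play_rows --pt "1 0 0 -0.004 0 0 0" --pt "1 0 0 0 0 0 0"

```text
time_s: 8.85
position: [0.5823, 0.0573, 0.1092]
tcp_rot: [[-0.997, -0.022, -0.081], [-0.022, 1.0, 0.0], [0.081, 0.002, -0.997]]
force: [0.1, -0.6, -0.2]
opening: 0.003
```

play_rows --pt "1 0 0 -0.004 0 0 0" --pt "1 0 0 0 0 0 0"

```text
time_s: 9.1
position: [0.5823, 0.0572, 0.1052]
tcp_rot: [[-0.996, -0.022, -0.081], [-0.022, 1.0, 0.0], [0.081, 0.002, -0.997]]
force: [0.1, -0.3, 0.6]
opening: 0.002
```

play_rows --pt "1 0 0 -0.003 0 0 0" --pt "1 0 0 0 0 0 0"

```text
time_s: 9.35
position: [0.5823, 0.0572, 0.1023]
tcp_rot: [[-0.997, -0.022, -0.08], [-0.022, 1.0, 0.0], [0.08, 0.002, -0.997]]
force: [-0.3, 0.2, -0.4]
opening: 0.009
```

play_rows --pt "1 0 0 -0.003 0 0 0" --pt "1 0 0 0 0 0 0"

```text
time_s: 9.6
position: [0.5823, 0.0572, 0.0993]
tcp_rot: [[-0.997, -0.022, -0.08], [-0.022, 1.0, 0.0], [0.08, 0.002, -0.997]]
force: [-0.6, -0.2, 0.1]
opening: 0.007
```

play_rows --pt "1 0 0 -0.003 0 0 0" --pt "1 0 0 0 0 0 0"

```text
time_s: 9.85
position: [0.5823, 0.0573, 0.0963]
tcp_rot: [[-0.997, -0.022, -0.08], [-0.022, 1.0, 0.0], [0.08, 0.002, -0.997]]
force: [-0.3, -0.2, 0.0]
opening: 0.006
```

play_rows --pt "1 0 0 -0.004 0 0 0" --pt "1 0 0 -0.004 0 0 0" --pt "1 0 0 0 0 0 0"

```text
time_s: 10.22
position: [0.5828, 0.0572, 0.0897]
tcp_rot: [[-0.997, -0.022, -0.079], [-0.022, 1.0, -0.0], [0.079, 0.002, -0.997]]
force: [-0.9, 0.1, 7.1]
opening: 0.005
```

play_rows --pt "1 0 0 -0.003 0 0 0" --pt "1 0 0 -0.003 0 0 0" --pt "1 0 0 0 0 0 0"

```text
time_s: 10.6
position: [0.5831, 0.0572, 0.0888]
tcp_rot: [[-0.997, -0.023, -0.078], [-0.023, 1.0, -0.001], [0.078, 0.001, -0.997]]
force: [-8.9, 0.1, 33.0]
opening: 0.006
```

play_rows --pt "1 0 0 -0.003 0 0 0" --pt "1 0 0 0 0 0 0"

```text
time_s: 10.85
position: [0.5833, 0.0572, 0.0884]
tcp_rot: [[-0.997, -0.023, -0.077], [-0.023, 1.0, -0.001], [0.077, 0.001, -0.997]]
force: [-11.5, 0.3, 46.5]
opening: 0.006
```

Contact came at a reading of about 0.090, and I stacked one step too many: it reached 46 N through the fingertips on the lever stop. I'm backing off now, then opening above the lever and looking at the real fingertips.

play_rows --pt "1 0 0 0.02 0 0 0" --pt "0.3 0 0 0.015 0 0 0" --pt "0.3 0 0 0 0 0 0" --pt "0.3 0 0 0 0 0 0" --pt "0.3 0 0 0 0 0 0"

```text
time_s: 11.48
position: [0.5818, 0.0573, 0.1133]
tcp_rot: [[-0.996, -0.022, -0.082], [-0.022, 1.0, 0.0], [0.082, 0.002, -0.997]]
force: [-0.1, -0.4, 0.7]
opening: 0.374
```

```bash
python3 - <<'E'
from h import *
st=bot.read_state();print(st["position"],st["force"],st["opening"])
o=[]
for n,(x,y) in dict(side=(235,140),scene=(255,160)).items():
    im=bot.capture(n);c=bot.get_calibration(n)
    if n=="side":print(blobs(im,(240,140,350,235)))
    v=cv2.resize(im[y:y+70,x:x+70],(400,400),interpolation=cv2.INTER_CUBIC)
    v=np.uint8(255*(v/255.)**.6)
    for dz,col in((0,(0,0,255)),(.04,(0,255,0))):
        p=(proj(c,st["position"]+[0,0,dz])-[x,y]+.5)*400/70
        cv2.circle(v,tuple(int(i) for i in p),3,col,1)
    o.append(v)
im=bot.capture("wrist");v=np.zeros((600,800,3),np.uint8);v[:400]=np.hstack(o);v[400:,:400]=cv2.resize(im[0:280],(400,200));cv2.imwrite("pics/s8.png",v)
E
```

```text
[0.58178633 0.05726094 0.11327029] [-0.11005809 -0.41709827  0.66804103] 0.3735522988522468
[(array([258, 140,  44,  55]), np.int32(1367), array([281.8, 162.5])), (array([307, 156,   8,   7]), np.int32(47), array([310.4, 159.2])), (array([330, 203,   5,   5]), np.int32(22), array([331.9, 204.9])), (array([291, 209,  10,  26]), np.int32(69), array([295.2, 222.3])), (array([250, 215,   6,  13]), np.int32(60), array([252.7, 221.1])), (array([304, 216,  11,   5]), np.int32(42), array([308.3, 218.3]))]
```

View pics/s8.png

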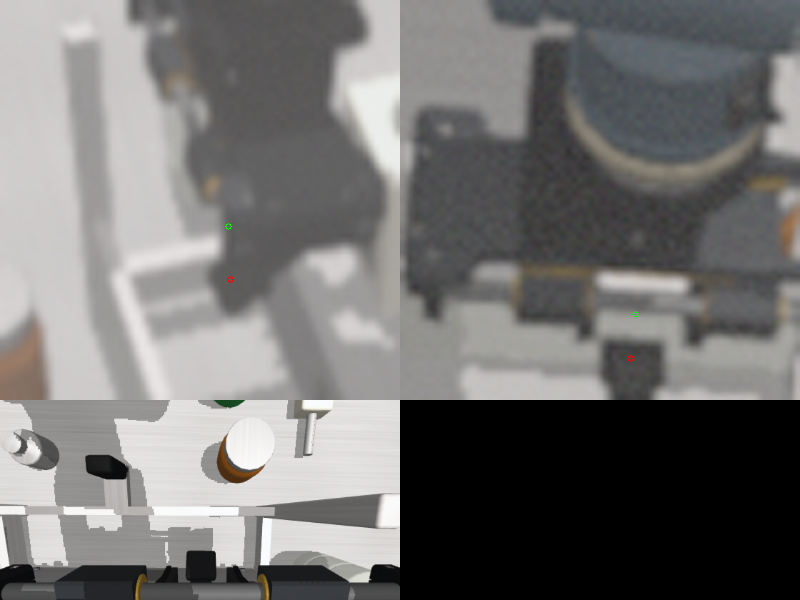

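The scene panel shows the jaws straddling the lever: fingers at (590,330) and (690,335), lever end at (632,370). In the wrist panel the lever sits centred between the pads. The amber jar and the grip are clear. I'll descend relative to the touch-off height of 0.090, to about 0.066.

play_rows --pt "0.3 0 0 -0.013 0 0 0" --pt "0.3 0 0 -0.01 0 0 0" --pt "0.3 0 0 -0.004 0 0 0" --pt "0.3 0 0 0 0 0 0"

```text
time_s: 12.12
position: [0.5822, 0.0572, 0.0869]
tcp_rot: [[-0.996, -0.022, -0.081], [-0.022, 1.0, 0.0], [0.081, 0.002, -0.997]]
force: [0.2, -0.3, -0.0]
opening: 0.697
```

play_rows --pt "0.3 0 0 -0.005 0 0 0" --pt "0.3 0 0 -0.004 0 0 0" --pt "0.3 0 0 0 0 0 0"

```text
time_s: 12.5
position: [0.5823, 0.0572, 0.0783]
tcp_rot: [[-0.997, -0.022, -0.081], [-0.022, 1.0, 0.0], [0.081, 0.002, -0.997]]
force: [-0.6, 0.7, -0.4]
opening: 0.698
```

play_rows --pt "0.3 0 0 -0.003 0 0 0" --pt "0.3 0 0 0 0 0 0"

```text
time_s: 12.75
position: [0.5824, 0.0572, 0.0754]
tcp_rot: [[-0.997, -0.022, -0.08], [-0.022, 1.0, -0.0], [0.08, 0.002, -0.997]]
force: [0.3, -0.4, 0.1]
opening: 0.7
```

play_rows --pt "0.3 0 0 -0.003 0 0 0" --pt "0.3 0 0 0 0 0 0"

```text
time_s: 13.0
position: [0.5823, 0.0573, 0.0723]
tcp_rot: [[-0.997, -0.022, -0.08], [-0.022, 1.0, 0.0], [0.08, 0.002, -0.997]]
force: [0.2, 0.2, 0.7]
opening: 0.703
```

play_rows --pt "0.3 0 0 -0.003 0 0 0" --pt "0.3 0 0 -0.003 0 0 0" --pt "0.3 0 0 0 0 0 0"

```text
time_s: 13.38
position: [0.5822, 0.0573, 0.0662]
tcp_rot: [[-0.996, -0.022, -0.081], [-0.022, 1.0, 0.0], [0.081, 0.002, -0.997]]
force: [-0.1, -0.7, -0.2]
opening: 0.699
```

play_rows --pt "1 0 0 0 0 0 0" --pt "1 0 0 0 0 0 0" --pt "1 0 0 0 0 0 0" --pt "1 0 0 0 0 0 0" --pt "1 0 0 0 0 0 0"

```text
time_s: 14.0
position: [0.5826, 0.0563, 0.0666]
tcp_rot: [[-0.997, -0.023, -0.08], [-0.023, 1.0, -0.002], [0.08, 0.0, -0.997]]
force: [0.2, -4.2, -1.1]
opening: 0.344
```

The grip is on the paddle: the opening of 0.344 corresponds to 30 mm. Lifting along the arc.

play_rows --pt "1 -0.007 -0.001 0.012 0 0 0" --pt "1 -0.005 0 0.0135 0 0 0" --pt "1 -0.0025 0 0.014 0 0 0" --pt "1 0 0 0 0 0 0"

```text
time_s: 14.5
position: [0.5676, 0.056, 0.1076]
tcp_rot: [[-0.997, -0.022, -0.08], [-0.022, 1.0, -0.001], [0.08, 0.001, -0.997]]
force: [0.1, -3.9, -2.6]
opening: 0.342
```

play_rows --pt "1 0 -0.001 0.014 0 0 0" --pt "1 0.0025 -0.001 0.014 0 0 0" --pt "1 0.005 0 0.0135 0 0 0" --pt "1 0 0 0 0 0 0"

```text
time_s: 15.0
position: [0.5745, 0.056, 0.1492]
tcp_rot: [[-0.996, -0.022, -0.082], [-0.022, 1.0, 0.003], [0.082, 0.004, -0.997]]
force: [-3.2, 4.5, -0.1]
opening: 0.34
```

```bash
python3 - <<'E'
from h import *
im=bot.capture("side")
for b in blobs(im,(240,140,350,235)):print(*b)
E
```

```text
[258 140  42  38] 1029 [279.9 158. ]
[307 157   8   6] 43 [310.4 159.4]
[330 203   5   5] 21 [332. 205.]
[291 210  10  25] 73 [295.3 222.5]
[250 215   6  13] 59 [252.7 221. ]
[304 216  11   5] 41 [308.3 218.3]
```

play_rows --pt "1 0.002 0 0.004 0 0 0" --pt "1 0.002 0 0.004 0 0 0" --pt "1 0 0 0 0 0 0"

```text
time_s: 15.42
position: [0.5782, 0.056, 0.1563]
tcp_rot: [[-0.996, -0.022, -0.083], [-0.023, 1.0, 0.003], [0.083, 0.005, -0.997]]
force: [-2.0, 4.6, -4.7]
opening: 0.339
```

play_rows --pt "1 0.001 0 0.003 0 0 0" --pt "1 0 0 0 0 0 0"

```text
time_s: 15.68
position: [0.58, 0.056, 0.1592]
tcp_rot: [[-0.996, -0.022, -0.081], [-0.022, 1.0, 0.003], [0.081, 0.005, -0.997]]
force: [-0.8, 5.7, -5.4]
opening: 0.34
```

play_rows --pt "1 0.001 0 0.003 0 0 0" --pt "1 0 0 0 0 0 0"

```text
time_s: 15.92
position: [0.5818, 0.0561, 0.162]
tcp_rot: [[-0.997, -0.022, -0.079], [-0.022, 1.0, 0.003], [0.079, 0.005, -0.997]]
force: [0.0, 5.9, -6.2]
opening: 0.337
```

play_rows --pt "1 0.001 0 0.003 0 0 0" --pt "1 0 0 0 0 0 0"

```text
time_s: 16.18
position: [0.5819, 0.056, 0.1625]
tcp_rot: [[-0.996, -0.022, -0.082], [-0.022, 1.0, 0.003], [0.082, 0.005, -0.997]]
force: [0.1, 5.5, -16.7]
opening: 0.343
```

It hit the stop: Fz jumped to -17 N. I'll ease back, release, and check that the lever stays up.

play_rows --pt "1 0 0 -0.003 0 0 0" --pt "0.3 0 0 0 0 0 0" --pt "0.3 0 0 0 0 0 0" --pt "0.3 0 0 0 0 0 0" --pt "0.3 0 0 0 0 0 0" --pt "0.3 0 0 0.05 0 0 0" --pt "0.3 -0.02 -0.03 0.05 0 -0.04 0" --pt "0.3 -0.05 -0.03 0.01 0 -0.04 0" --pt "0.3 0 0 0 0 0 0"

```text
time_s: 17.3
position: [0.5078, -0.0066, 0.2723]
tcp_rot: [[-1.0, -0.019, -0.002], [-0.019, 1.0, -0.0], [0.002, -0.0, -1.0]]
force: [0.7, -0.3, -0.6]
opening: 0.699
```

```bash
python3 - <<'E'
from h import *
im=bot.capture("side");cv2.imwrite("pics/s9.png",im)
for b in blobs(im,(240,140,350,235)):print(*b)
st=bot.read_state();w=bot.get_calibration("wrist");im=bot.capture("wrist");print(st["position"])
for b in blobs(im,(130,20,310,232)):print(*b)
o=np.hstack([im[:,:400],cv2.resize(cv2.imread("pics/s9.png")[130:270,230:360],(390,420))]);cv2.imwrite("pics/w9.png",o);np.savez("w9.npz",**w)
E
```

```text
[240 140  35  33] 838 [256.3 153.4]
[307 157   8   6] 43 [310.4 159.4]
[268 167  27   9] 156 [278.7 171.4]
[330 203   5   5] 21 [332. 205.]
[291 212   9  23] 35 [295.1 222.9]
[250 215   6  13] 57 [252.7 221. ]
[304 217  11   3] 30 [308.9 218.1]
[ 0.51091178 -0.00632689  0.27240639]
[185 141   6   7] 24 [187.2 143.3]
[249 163  22  17] 335 [259.5 171. ]
```

View pics/w9.png

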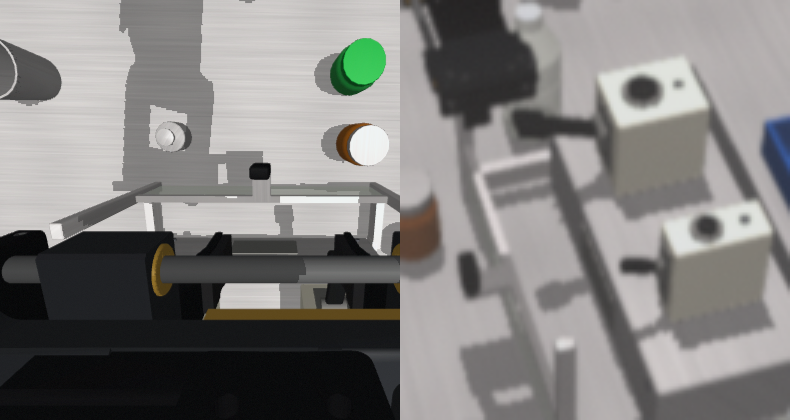

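The lever blob is back at its latched position (278.7,171.4), and the side crop shows both levers up, with the wide one standing free. The wrist view has the grip top at (260,170). Next, the grip.

```bash
python3 - <<'E'
from h import *
w=dict(np.load("w9.npz"))
for z in(.105,.125):print(plane(w,(260,168),z))
E
```

```text
[ 0.48899642 -0.03444174  0.105     ]
[ 0.48646532 -0.03295072  0.125     ]
```

play_rows --pt "0.3 -0.02 -0.026 -0.05 0 0 0" --pt "0.3 0 0 -0.06 0 0 0" --pt "0.3 0 0 -0.03 0 0 0" --pt "0.3 0 0 0 0 0 0"

```text
time_s: 17.9
position: [0.4921, -0.0311, 0.129]
tcp_rot: [[-1.0, -0.023, -0.005], [-0.023, 1.0, 0.002], [0.005, 0.002, -1.0]]
force: [0.3, 0.2, 0.1]
opening: 0.697
```

play_rows --pt "0.3 -0.002 -0.002 -0.02 0 0 0" --pt "0.3 0 0 -0.02 0 0 0" --pt "0.3 0 0 0 0 0 0"

```text
time_s: 18.27
position: [0.4917, -0.0337, 0.0917]
tcp_rot: [[-1.0, -0.023, 0.0], [-0.023, 1.0, -0.0], [-0.0, -0.0, -1.0]]
force: [0.5, -0.1, 0.4]
opening: 0.7
```

play_rows --pt "0.3 0 0 -0.01 0 0 0" --pt "0.3 0 0 -0.005 0 0 0" --pt "0.3 0 0 0 0 0 0"

```text
time_s: 18.65
position: [0.4905, -0.0337, 0.0765]
tcp_rot: [[-1.0, -0.022, -0.0], [-0.022, 1.0, 0.0], [0.0, 0.0, -1.0]]
force: [-0.2, -0.7, 0.0]
opening: 0.701
```

Going a little lower, then closing.

play_rows --pt "0.3 0 0 -0.005 0 0 0" --pt "0.3 0 0 -0.005 0 0 0" --pt "0.3 0 0 0 0 0 0"

```text
time_s: 19.02
position: [0.4902, -0.0337, 0.0661]
tcp_rot: [[-1.0, -0.022, -0.001], [-0.022, 1.0, 0.0], [0.001, 0.0, -1.0]]
force: [-0.9, -0.1, 0.4]
opening: 0.699
```

play_rows --pt "1 0 0 0 0 0 0" --pt "1 0 0 0 0 0 0" --pt "1 0 0 0 0 0 0" --pt "1 0 0 0 0 0 0" --pt "1 0 0 0 0 0 0"

```text
time_s: 19.65
position: [0.4906, -0.0352, 0.0666]
tcp_rot: [[-1.0, -0.023, 0.0], [-0.023, 1.0, -0.003], [0.0, -0.003, -1.0]]
force: [-1.5, -6.6, -1.1]
opening: 0.27
```

Gripped: 0.27 corresponds to 23.5 mm. Raising.

play_rows --pt "1 0 -0.002 0.006 0 0 0" --pt "1 0 0 0.012 0 0 0" --pt "1 0 0 0.012 0 0 0" --pt "1 0 0 0.012 0 0 0" --pt "1 0 0 0 0 0 0"

```text
time_s: 20.27
position: [0.4906, -0.0352, 0.1102]
tcp_rot: [[-1.0, -0.022, 0.001], [-0.022, 1.0, 0.001], [-0.001, 0.001, -1.0]]
force: [0.6, 5.5, 2.1]
opening: 0.269
```

```bash
python3 - <<'E'
from h import *
im=bot.capture("side");cv2.imwrite("pics/s10.png",im)
print(bot.read_state()["force"]);[print(*b) for b in blobs(im,(225,140,350,235))]
E
```

```text
[0.19617774 4.9278366  2.17926942]
[225 140  35  28] 739 [243.8 151.1]
[307 157   8   6] 41 [310.4 159.3]
[229 163  44  60] 1425 [251.6 194.5]
[268 167  27   9] 153 [278.5 171.4]
[330 203   5   5] 21 [332. 205.]
[291 212   6  14] 18 [293.7 219.2]
[304 217  11   3] 30 [308.9 218.1]
```

play_rows --pt "1 0 0.002 0.012 0 0 0" --pt "1 0 0 0.012 0 0 0" --pt "1 0 0 0.012 0 0 0" --pt "1 0 0 0.012 0 0 0" --pt "1 0 0 0.012 0 0 0" --pt "1 0 0 0.006 0 0 0"

```text
time_s: 21.08
position: [0.4906, -0.0352, 0.1751]
tcp_rot: [[-1.0, -0.022, 0.0], [-0.022, 1.0, -0.003], [-0.0, -0.003, -1.0]]
force: [2.2, -4.9, -10.5]
opening: 0.27
```

play_rows --pt "1 0 0 0.004 0 0 0"

```text
time_s: 21.2
position: [0.4906, -0.0352, 0.1789]
tcp_rot: [[-1.0, -0.022, 0.0], [-0.022, 1.0, -0.003], [-0.0, -0.003, -1.0]]
force: [3.4, -3.9, -10.6]
opening: 0.27
```

play_rows --pt "1 0 0 0.004 0 0 0"

```text
time_s: 21.32
position: [0.4906, -0.0352, 0.1827]
tcp_rot: [[-1.0, -0.022, 0.0], [-0.022, 1.0, -0.003], [-0.0, -0.003, -1.0]]
force: [2.7, -5.4, -10.2]
opening: 0.273
```

play_rows --pt "1 0 0 0.004 0 0 0" --pt "1 0 0 0.001 0 0 0"

```text
time_s: 21.58
position: [0.4899, -0.0352, 0.1838]
tcp_rot: [[-1.0, -0.022, -0.002], [-0.022, 1.0, -0.002], [0.002, -0.002, -1.0]]
force: [10.4, -7.6, -39.6]
opening: 0.274
```

play_rows --pt "1 0 0 0.002 0 0 0"

```text
time_s: 21.7
position: [0.4891, -0.0352, 0.185]
tcp_rot: [[-1.0, -0.022, -0.005], [-0.022, 1.0, -0.001], [0.005, -0.001, -1.0]]
force: [8.2, -8.7, -38.9]
opening: 0.273
```

The stop is reached: Fz is about -39 N at 118 mm of travel. Releasing and lifting clear.

play_rows --pt "1 0 0 -0.002 0 0 0" --pt "0.3 0 0 0 0 0 0" --pt "0.3 0 0 0 0 0 0" --pt "0.3 0 0 0 0 0 0" --pt "0.3 0 0 0 0 0 0" --pt "0.3 0 0 0.05 0 0 0" --pt "0.3 0 0 0.05 0 0 0" --pt "0.3 -0.03 0.01 0.04 0 0 0" --pt "0.3 -0.04 0.02 0 0 0 0" --pt "0.3 -0.02 0.02 0 0 0 0" --pt "0.3 0 0 0 0 0 0"

```text
time_s: 23.08
position: [0.3991, 0.0177, 0.3275]
tcp_rot: [[-1.0, -0.024, -0.0], [-0.024, 1.0, 0.0], [0.0, 0.0, -1.0]]
force: [0.6, -0.2, -1.3]
opening: 0.697
```

```bash
python3 - <<'E'
from h import *
o=[];c={};im={}
for n in("scene","side"):
    im[n]=bot.capture(n);c[n]=bot.get_calibration(n)
[print(*b) for b in blobs(im["side"],(225,140,350,235))]
print([*blobs(im["scene"],(200,150,335,280))])
X=lambda z:(.490,-.0335,z)
print("grip mid if full up",proj(c["side"],X(.2225)),proj(c["scene"],X(.2225)), "per 10mm",proj(c["side"],X(.2125)))
print(bot.read_state()["force"])
cv2.imwrite("pics/end.png",np.hstack([cv2.resize(im["scene"][130:300,110:390],(440,267))[:, :], cv2.resize(im["side"][110:330,190:410],(267,267))]))
E
```

```text
[307 157   8   6] 43 [310.4 159.4]
[268 167  27   9] 152 [278.6 171.4]
[247 187   7  15] 74 [250.  193.8]
[330 203   5   5] 21 [332. 205.]
[291 213  10  22] 41 [295.3 223.3]
[304 217  11   4] 31 [308.9 218.2]
[(array([258, 158,   9,  13]), np.int32(106), array([262. , 163.7])), (array([303, 164,  13,   7]), np.int32(26), array([308.5, 167.7])), (array([300, 169,  18,  13]), np.int32(123), array([307.5, 176.6])), (array([292, 199,  26,  32]), np.int32(381), array([299.4, 211.8])), (array([221, 216,   5,  10]), np.int32(44), array([223. , 220.5])), (array([214, 235,   8,   8]), np.int32(50), array([217.4, 238.7])), (array([289, 239,  13,  12]), np.int32(119), array([295. , 244.2]))]
grip mid if full up [248.7044564  193.55056032] [262.25844082 164.3091405 ] per 10mm [248.95496443 196.04671608]
[ 0.56163566 -0.66818834 -0.10522433]
```

View pics/end.png

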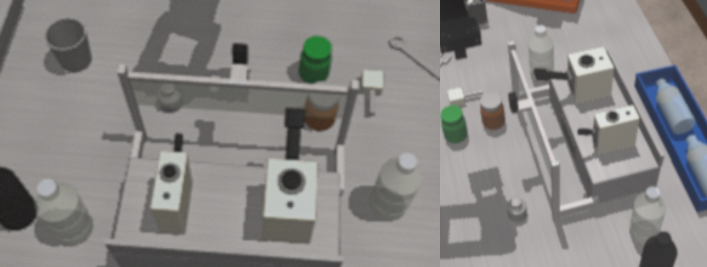

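```bash
python3 - <<'E'
from h import *
s=bot.get_calibration("scene");d=bot.get_calibration("side")
print(tri(s,(263.2,189.7),d,(252.6,221)),tri(s,(262.0,163.7),d,(250,193.8)))
print(bot.hand_in())
E
```

```text
(array([ 0.49141332, -0.03419985,  0.10757644]), np.float64(0.004220310510283531)) (array([ 0.49159893, -0.03518641,  0.22457103]), np.float64(0.0037619754434594053))
the job is handed in; nothing more can be done
None
```

The job is done and handed in at about 23 s of the 58 s allowed. I pressed the wide switch's test button until its lever dropped, gripped the lever and lifted it to its stop, and let go. Then I raised the splash guard by its grip to its stop and released it.

**Last checks**
- **Wide lever:** it is up and standing free, at the same image position as at the start, (278.6,171.4).
- **Narrow lever:** it is up and unchanged.
- **Bottles and jar:** all upright in the final picture.
- **Guard:** two-camera triangulation gives 117 mm of rise against 120 mm nominal. That is within the roughly 4 mm measuring error. When I reached the stop, the upward pull rose sharply to about 39 N.

**What disagreed or went wrong**
- **Height readings:** contact came 37–40 mm below where the given dimensions put the button and lever tops. The pictures suggested an offset of only about 16–19 mm. I never explained this and worked from contact instead.
- **Excess force:** while touching off on the dropped lever, the fingertips briefly pressed with 46 N because I stacked one step too many. That was the fingertips, not the arm or the gripper's body.

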